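# Turn the clay-trolley wheel so its valve is on top

### The arm

A 7-joint arm with a two-finger parallel gripper is mounted at the origin on the work surface. World frame = base frame: x ahead of the robot, y to its left, z up, the work surface at z = 0. Lengths are in mm, angles in rad, forces in N, time in s.
With the tool pointing down it reaches from about 350 to 900 mm from the base axis. Payload 7.2 kg.
Tool frame: the origin (TCP) lies midway between the tips of the shut fingers; the grasp point (between the pads) lies behind it (arm.pinch_z is the z of the grasp point in the tool frame, in mm); z points along the fingers, y is the line along which they close (so a half turn about z gives the same grasp; the last joint's range is limited). The gripper opens to 88 mm and grips with 3 to 60 N. Pads are 20 mm wide; open, the fingers measure 115 mm over their backs; the gripper's body (75 mm by 178 mm) begins 61 mm behind the grasp point.
Start: joints at [1.233, 0.411, -0.013, 1.596, 0.006, 1.134, -0.082], TCP at [166.575, -602.397, 222.653] pointing down, gripper open.
Joint ranges: [-2.95, 2.95], [-0.29, 1.99], [-1.47, 1.44], [0.14, 2.54], [-1.03, 4.17], [0.13, 1.85], [-2.86, 2.86]. Speed limits (rad/s): [2.39, 2.39, 3.01, 3.01, 3.14, 3.14, 3.14].

### API

Orientations are given as a unit quaternion [w, x, y, z].
In Python, from bench import arm gives the robot as it stands. The module is installed in compiled form; this text tells all that it offers.
- The arm moves only by the shell command python3 -m handwheel 'ROWS'. ROWS is JSON, a list of rows, each an object with "fingers": the opening, from 0 (shut) to 1 (fully open); "travel": the shift along the tool's x, y, z in cm, a list of three; "rot": the turn, a rotation vector about the tool's x, y, z in degrees, a list of three. In form: [{"fingers": fingers, "travel": [dx, dy, dz], "rot": [wx, wy, wz]}, ...]. A call has 1 to 12 rows; each row shifts and turns the commanded pose from where the row before left it, along the tool's axes as they then stand; what a row does not reach is not made up. A row lasts 1/8 s, in which the tool goes at most 62.5 mm and 10.7 degrees, less where a joint would pass 70% of its speed; a pose out of reach is approached as far as the arm can. A call with a gripper value outside its range is refused whole. The fingers move at their own pace and stop on an object; the grip force is fixed at half the most. Time passes only in rows, so rows that do not move let the fingers close. It gives the time, the measured TCP pose, the force, the opening and the grip force at its end, in the units of the state.
- arm.sense(): the state, without advancing time (a new reading comes with each control period).
- arm.get_image(name): name is "scene" or "top" or "wrist"; returns a dict with "img" (384x512x3 uint8, red, green, blue), "range_z" (384x512 float32, mm along the optical axis (not along the pixel's ray), 0 where there is no reading), "mtx" (3x3 intrinsics, pixels), "xyz" and "rotation" of the camera in the world; the wrist camera has in their place "tool_from_camera" (4x4, takes a point from camera to tool coordinates, whose origin is the TCP and whose axes are the flange's). Camera axes: x right, y up, looking along -z (the intrinsics and any distortion apply to the point x, -y, -z); pixel columns grow to the right and rows downward; lengths in mm; the calibration is good to about 2 mm. A picture is of the moment at which its call begins: read the wrist's pose just before it.
- arm.hand_in(): hands the job in; it is judged then, once.
The state is a dict: "clock": time; "joint_positions": joint angles; "joint_velocities": joint speeds; "joint_efforts": joint torques, N m; "tcp_pos": TCP position; "tool_rot": TCP orientation; "ft_force": force on the tool from outside, world axes, zero at the start; "torque": the same for the moment, N m; "finger_gap": opening from 0.0 (shut) to 1.0 (fully open); "finger_force": force on a finger pad.
Only numpy, scipy, OpenCV 4.12 (cv2) and the standard library are available. Lean on these libraries where they do the work, as an engineer would, in place of code of your own. Each camera call takes 0.05 s, during which the arm holds its last target. There are 200 camera calls.

### The job

The clay trolley's wheel is on the bench stand to be pumped up. Turn it by pushing gently on its spokes with the fingertips, one spoke after another and without gripping them, until the valve stem sits at the very top of the wheel, straight above the hub (twelve o'clock), then take the hand away and leave the wheel at rest. Keep the hand off the freshly patched tyre, and leave the other things on the bench where they are.

Things in the scene. Friction and masses are not known exactly. Their poses are not given: they have to be found in the camera images.
- stand: Fixed bench stand, dark steel base plate 240 x 400 x 18 mm; origin at the centre of its underside, on the bench; x away from the side that the wheel faces, y left seen from that side, z up. Each side has a plywood cheek 100 mm long (x), 18 mm thick, 215 mm high, centred 182 mm left and right (y). Its place varies; its yaw is -1.1 to -0.3 rad.
- axle: Fixed axle; origin at the hub's centre, 170 mm above the bench, over the stand's middle. The wheel leans back 45 degrees from vertical, its face looking up and back towards the robot and its left: z = out of the face (45 degrees above level); x = in the wheel's plane towards its very top; y = level, in the wheel's plane, to the left seen from the face side.
- crossbar (a point): Middle of the front steel crossbar, 40 mm in front of the hub's centre along the axle's z. The bar, 24 mm wide and 6 mm thick, runs along the axle's y from cheek to cheek, with a nut (radius 10 mm, 8 mm proud) at its middle. Spokes can be reached above and below it, but no finger passes it at three and nine o'clock. A like bar runs 40 mm behind.
- wheel (a joint): Turning angle of the wheel about the axle's z, rad. 0 (or any whole turn) = valve stem at the very top; grows as the stem goes from the top towards the axle's +y (anticlockwise seen from the face). No stops. It starts with the stem in the lower half, 2.5 to 3.8 rad. The hub is stiff (0.15 N m friction, about 3 N at mid spoke), so that the wheel stays where it is left.
- stem_tip (a point): Tip of the valve stem (short bent black rubber stem with a 13 mm brass end), 80 mm from the axle's line and 32 mm in front of the wheel's middle plane. The stem stands just inside the rim, midway between two spokes (spoke0 and spoke4).
- spoke0: Spoke 0 of five alike grey painted metal spokes, a bar 84 mm long (its x, radially outward), 14 mm wide (y), 12 mm thick (z = out of the face); origin at its middle, 56 mm from the axle's line and 12 mm in front of the wheel's middle plane; it stands 36 degrees from the stem in the direction in which wheel grows.
- spoke1: Spoke 1 of five alike grey painted metal spokes, a bar 84 mm long (its x, radially outward), 14 mm wide (y), 12 mm thick (z = out of the face); origin at its middle, 56 mm from the axle's line and 12 mm in front of the wheel's middle plane; it stands 108 degrees from the stem in the direction in which wheel grows.
- spoke2: Spoke 2 of five alike grey painted metal spokes, a bar 84 mm long (its x, radially outward), 14 mm wide (y), 12 mm thick (z = out of the face); origin at its middle, 56 mm from the axle's line and 12 mm in front of the wheel's middle plane; it stands 180 degrees from the stem in the direction in which wheel grows.
- spoke3: Spoke 3 of five alike grey painted metal spokes, a bar 84 mm long (its x, radially outward), 14 mm wide (y), 12 mm thick (z = out of the face); origin at its middle, 56 mm from the axle's line and 12 mm in front of the wheel's middle plane; it stands 252 degrees from the stem in the direction in which wheel grows.
- spoke4: Spoke 4 of five alike grey painted metal spokes, a bar 84 mm long (its x, radially outward), 14 mm wide (y), 12 mm thick (z = out of the face); origin at its middle, 56 mm from the axle's line and 12 mm in front of the wheel's middle plane; it stands 324 degrees from the stem in the direction in which wheel grows.
- tyre: Black rubber tyre on the wheel, round section 48 mm thick, outer diameter 302 mm; origin at the wheel's centre, z out of the face. It stands 24 mm to each side of the middle plane. Inside it lies the grey rim, inner radius 96 mm, 36 mm wide; the hub has radius 18 mm and is 56 mm long, so that the open windows between the spokes reach from 18 to 96 mm radius.
- jug: Brown clay jug, 124 mm wide, 181 mm high, handle to its +y (reaching 98 mm); origin under its centre. Loose, not part of the work.
- rolling_pin: Wooden rolling pin, 400 mm long along its x, 52 mm thick; origin under its middle. Loose, not part of the work.
- spanner: Steel spanner, 170 mm long along its x, lying flat; origin under its middle, handle to -x. Loose, not part of the work.
- tin: Small metal tin of patches, 52 mm across, 60 mm high; origin under its centre. Loose, not part of the work.

How it is judged (in metres and radians):
On the way, in this order (a step that is already met when the one before it is completed fails the run):
1. a spoke is pushed while the stem is still in the lower half of the wheel ((contact force between the fingers and spoke0 above 0.4 N or contact force between the fingers and spoke1 above 0.4 N or contact force between the fingers and spoke2 above 0.4 N or contact force between the fingers and spoke3 above 0.4 N or contact force between the fingers and spoke4 above 0.4 N) and x of stem_tip in the frame of axle below -0.01 m).
2. a spoke is pushed while the stem is in the upper half, still on its way to the top ((contact force between the fingers and spoke0 above 0.4 N or contact force between the fingers and spoke1 above 0.4 N or contact force between the fingers and spoke2 above 0.4 N or contact force between the fingers and spoke3 above 0.4 N or contact force between the fingers and spoke4 above 0.4 N) and x of stem_tip in the frame of axle above 0.01 m).
At the end, for the whole second after the job is handed in: The valve stem is within 8 degrees of the very top of the wheel (11 mm to either side at the stem's tip) and the wheel is at rest (y of stem_tip in the frame of axle between -0.0112 and 0.0112 m and x of stem_tip in the frame of axle above 0.07 m and velocity of joint wheel between -0.03 and 0.03 rad/s); the robot touches nothing.
It fails at once if the hand or arm pushes on the tyre (over 3 N) (contact force between any of the fingers, the arm and tyre above 3 N).
It fails at once if a spoke is gripped between the fingers ((contact force between the fingers and spoke0 above 0.4 N and y of the grasp point in the frame of spoke0 between -0.008 and 0.008 m and x of the grasp point in the frame of spoke0 between -0.06 and 0.06 m and z of the grasp point in the frame of spoke0 between -0.03 and 0.016 m) or (contact force between the fingers and spoke1 above 0.4 N and y of the grasp point in the frame of spoke1 between -0.008 and 0.008 m and x of the grasp point in the frame of spoke1 between -0.06 and 0.06 m and z of the grasp point in the frame of spoke1 between -0.03 and 0.016 m) or (contact force between the fingers and spoke2 above 0.4 N and y of the grasp point in the frame of spoke2 between -0.008 and 0.008 m and x of the grasp point in the frame of spoke2 between -0.06 and 0.06 m and z of the grasp point in the frame of spoke2 between -0.03 and 0.016 m) or (contact force between the fingers and spoke3 above 0.4 N and y of the grasp point in the frame of spoke3 between -0.008 and 0.008 m and x of the grasp point in the frame of spoke3 between -0.06 and 0.06 m and z of the grasp point in the frame of spoke3 between -0.03 and 0.016 m) or (contact force between the fingers and spoke4 above 0.4 N and y of the grasp point in the frame of spoke4 between -0.008 and 0.008 m and x of the grasp point in the frame of spoke4 between -0.06 and 0.06 m and z of the grasp point in the frame of spoke4 between -0.03 and 0.016 m)).
It fails at once if a spoke is struck or forced (over 60 N) (contact force between the fingers and spoke0 above 60 N or contact force between the fingers and spoke1 above 60 N or contact force between the fingers and spoke2 above 60 N or contact force between the fingers and spoke3 above 60 N or contact force between the fingers and spoke4 above 60 N).
It fails at once if the jug, rolling pin, spanner or tin is moved (over 25 mm) (distance of any of jug, rolling_pin, spanner, tin from where it was at the start of the episode above 0.025 m).
It also fails if it takes over 61 s, if anything falls off the work surface, if the arm or the gripper's body presses on something with over 40 N, if the wrist force passes 120 N, or if a joint passes its speed limit or range.

## Working session

There is one attempt and no reset: what is moved stays moved. The work goes in short steps, Python scripts to look and compute and a shell command to move; the robot and the scene stay as the last step left them, time stands still between calls to the robot, and variables do not carry over. Pictures are saved under pics/ and viewed, at most 10 in all, crops included, and the job is handed in when it is done.

```bash
mkdir -p pics; python3 - <<'E'
from bench import arm
import cv2,numpy as np
s=arm.sense();print(s, arm.pinch_z)
a=arm.get_image("scene");b=arm.get_image("top")
for n,i in(("scene",a),("top",b)):
    print(n,i["mtx"],i["xyz"],i["rotation"]); np.savez(n,**i)
    cv2.imwrite(f"pics/{n}.png",i["img"][...,::-1])
E
```

```text
{'clock': 0.0, 'joint_positions': array([ 1.23282514,  0.41185644, -0.01275048,  1.59706938,  0.00560147,
        1.13430482, -0.08218655]), 'joint_velocities': array([-4.08494224e-04,  3.73214430e-04, -8.68223466e-04, -1.21044173e-05,
        6.53027848e-04, -4.27945155e-04,  9.60980580e-04]), 'joint_efforts': array([ 1.16146417e-03, -5.87950945e+01,  6.42228294e-01, -2.91083533e+01,
       -5.40060166e-02,  1.79441966e-02,  4.58904356e-05]), 'tcp_pos': array([ 166.40912722, -601.89560957,  221.82558702]), 'tool_rot': array([-7.85628969e-04,  9.90911422e-01,  1.34513609e-01, -1.57135064e-04]), 'ft_force': array([ 0.01244997, -0.42145842, -0.25119777]), 'torque': array([ 0.02324445, -0.00262715, -0.02110271]), 'finger_force': 0.0, 'finger_gap': 0.9982225557952757} -18.700000000000003
scene [[389.75019055   0.         256.37920331]
 [  0.         389.75019055 193.53042329]
 [  0.           0.           1.        ]] [1405.53379537  677.07108102 1139.67712605] [0.40670186 0.19473787 0.37537567 0.80979248]
top [[423.4935501    0.         255.82229507]
 [  0.         423.4935501  192.58313106]
 [  0.           0.           1.        ]] [ 204.037281     27.13979639 1459.15268088] [-0.68185753 -0.07482679  0.08024941  0.72320903]
```

View pics/scene.png

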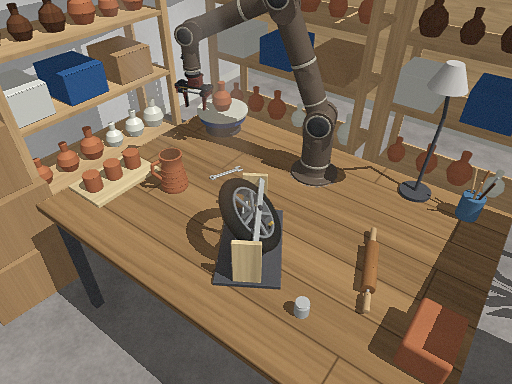

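View pics/top.png

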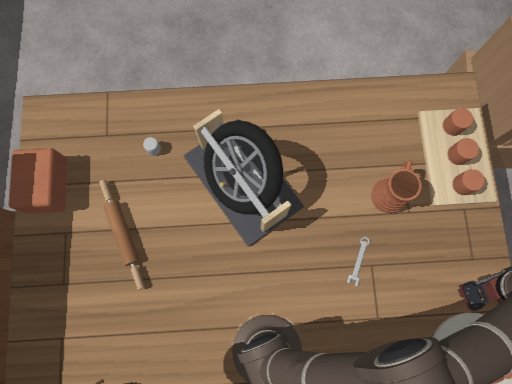

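The scene view shows the wheel at about (250,215), the jug at (172,170), the spanner at (226,172), the tin at (302,307) and the pin at (370,270). In the top view the hub is near (236,170), the two cheeks are at (209,125) and (275,215), and the brass stem end is at about (222,184).

```bash
cat > h.py <<'E'
import numpy as np,cv2
from scipy.spatial.transform import Rotation as R
def rot(q): return R.from_quat(np.r_[q[1:],q[0]]).as_matrix()
def cloud(i):
    z=i["range_z"];K=i["mtx"];v,u=np.mgrid[:384,:512]
    c=np.stack([(u-K[0,2])/K[0,0]*z,-(v-K[1,2])/K[1,1]*z,-z],-1)
    if "xyz" in i: return c@rot(i["rotation"]).T+i["xyz"]
    return c
def axle(C,yaw):
    c,s=np.cos(yaw),np.sin(yaw);h=.5**.5
    z=np.array([-c*h,-s*h,h]);x=np.array([c*h,s*h,h]);y=np.cross(z,x)
    return np.c_[x,y,z],np.array([C[0],C[1],170.])
E
python3 - <<'E'
from h import *
i=np.load("top.npz");P=cloud(i);img=i["img"]
hsv=cv2.cvtColor(img,cv2.COLOR_RGB2HSV).astype(int)
m=(abs(P[...,2]-215)<8);m[:, :190]=0;m[:,300:]=0;m[:100]=0;m[240:]=0
m&=(hsv[...,1]>50)&(hsv[...,2]>140)
n,l,st,ce=cv2.connectedComponentsWithStats(m.astype(np.uint8))
cs=[]
for k in range(1,n):
    if st[k,4]>15:
        p=P[l==k];r=cv2.minAreaRect(p[:,:2].astype(np.float32));cs.append(r[0]);print(st[k,4],ce[k],r,p[:,2].mean())
# base plate
m=(abs(P[...,2]-18)<6)&(hsv[...,2]<90);m[:, :170]=0;m[:,310:]=0;m[:120]=0;m[260:]=0
p=P[m];print("plate",cv2.minAreaRect(p[:,:2].astype(np.float32)),p[:,2].mean())
b=(hsv[...,0]>18)&(hsv[...,0]<35)&(hsv[...,1]>110)&(P[...,2]>60);b[:,:200]=0;b[:,285:]=0;b[:110]=0;b[215:]=0
n,l,st,ce=cv2.connectedComponentsWithStats(b.astype(np.uint8))
for k in range(1,n): print("brass",st[k,4],ce[k],P[l==k].mean(0))
E
```

```text
171 [206.85380117 119.06432749] ((727.2344970703125, 148.38409423828125), (19.675901412963867, 99.8520736694336), 31.656126022338867) 213.7194059473566
194 [275.5        211.86082474] ((420.2225646972656, -46.19526672363281), (17.60923194885254, 99.26106262207031), 32.65242385864258) 212.81506129601914
plate ((573.3630981445312, 49.98066711425781), (396.98065185546875, 237.84677124023438), 32.51287078857422) 16.838008623538695
brass 14 [223.21428571 183.64285714] [536.05790941 111.40722084 130.62930754]
```

```bash
python3 - <<'E'
from h import *
c1=np.array([727.2,148.4]);c2=np.array([420.2,-46.2]);d=c1-c2
yaw=np.arctan2(-d[0],d[1]);A,o=axle((c1+c2)/2,yaw);print(yaw,o,np.linalg.norm(d)/2);print(A.round(3))
np.savez("axle",A=A,o=o)
i=np.load("top.npz")
P=cloud(i);K=i["mtx"]
px=np.array([223.2,183.6]);D=rot(i["rotation"])@np.array([(px[0]-K[0,2])/K[0,0],-(px[1]-K[1,2])/K[1,1],-1])
t=((o+A[:,2]*32-i["xyz"])@A[:,2])/(D@A[:,2]);q=A.T@(i["xyz"]+t*D-o)
print("stem axle",q,np.hypot(*q[:2]),np.arctan2(q[1],q[0]))
# spokes: points with axle z in 14..24 and 30<r<90
Q=(P-o)@A;r=np.hypot(Q[...,0],Q[...,1]);ph=np.degrees(np.arctan2(Q[...,1],Q[...,0]))%360
m=(abs(Q[...,2]-18)<7)&(r>30)&(r<92)
print(np.histogram(ph[m],36,(0,360))[0])
from bench import arm
s=arm.sense();T=np.c_[-A[:,0],A[:,1],-A[:,2]]
w=R.from_matrix(rot(s["tool_rot"]).T@T).as_rotvec(degrees=True);print("rot",w,np.linalg.norm(w))
for z in(150,): 
  p=o+A@np.array([50,0,z]);print(p,rot(s["tool_rot"]).T@(p-s["tcp_pos"]))
E
```

```text
-1.0058395584618833 [573.7  51.1 170. ] 181.74030923270712
[[ 0.379  0.845 -0.379]
 [-0.597  0.535  0.597]
 [ 0.707  0.     0.707]]
stem axle [-69.90912289  -2.43497921  32.        ] 69.9515159758983 -3.106776092543945
[30  1  0  0  0  6 46 35  0  0  0  0  0 19 29  0  0  4  4  0  7 48  8  0
  0  0  0  4 47 33  0  0  0  0  3 49]
rot [ -41.75511583  -30.9707822  -100.64249682] 113.2766137116346
[535.84296647 110.82306935 311.42135624] [ 546.04215452 -588.66261605  -88.74043757]
```

```bash
python3 -m handwheel '[{"fingers":0,"travel":[0,0,-6],"rot":[0,0,0]},{"fingers":0,"travel":[0,0,-6],"rot":[0,0,0]},{"fingers":0,"travel":[0,0,-6],"rot":[0,0,0]},{"fingers":0,"travel":[6,0,-2],"rot":[0,0,-5.5]},{"fingers":0,"travel":[6,-1,0],"rot":[0,0,-5.5]},{"fingers":0,"travel":[6,-1,0],"rot":[0,0,-5.5]},{"fingers":0,"travel":[6,-1,0],"rot":[0,0,-6]},{"fingers":0,"travel":[6,-1,0],"rot":[0,0,-6]},{"fingers":0,"travel":[6,-1,0],"rot":[0,0,-6]},{"fingers":0,"travel":[6,-1,0],"rot":[0,0,-6]},{"fingers":0,"travel":[6,-1,0],"rot":[0,0,-6]},{"fingers":0,"travel":[6,0,0],"rot":[0,0,-6]}]'
cat >> h.py <<'E'
def where(tgt=None):
    from bench import arm
    s=arm.sense();f=np.load("axle.npz");A,o=f["A"],f["o"];r=rot(s["tool_rot"]);T=np.c_[-A[:,0],A[:,1],-A[:,2]]
    print("t",s["clock"],"tcp",s["tcp_pos"].round(),"axle",(A.T@(s["tcp_pos"]-o)).round(1),"F",(A.T@s["ft_force"]).round(1))
    print("q",s["joint_positions"].round(2),"rotleft",R.from_matrix(r.T@T).as_rotvec(degrees=True).round(1))
    if tgt is not None: print("travel cm",(r.T@(o+A@np.array(tgt)-s["tcp_pos"])/10).round(2))
E
python3 -c "
from h import *;where([45,-40,150])"
```

```text
clock: 1.6
tcp_pos: [533.3, -223.7, 422.2]
tool_rot: [-0.0, 0.828, 0.56, -0.0]
ft_force: [0.7, -0.2, -0.4]
finger_gap: 0.006
finger_force: 0.0
t 1.6 tcp [ 533. -224.  422.] axle [ 327.2 -181.2   29.5] F [ 0.1  0.5 -0.6]
q [ 0.61  0.26 -0.39  1.36  0.1   1.54 -0.16] rotleft [-21.3 -41.5 -51.3]
travel cm [ 28.11 -14.84  11.43]
```

```bash
python3 -m handwheel '[{"fingers":0,"travel":[4.7,-2.5,0],"rot":[0,0,0]},{"fingers":0,"travel":[4.7,-2.5,0],"rot":[0,0,0]},{"fingers":0,"travel":[4.7,-2.5,0],"rot":[0,0,0]},{"fingers":0,"travel":[4.7,-2.5,0],"rot":[0,0,0]},{"fingers":0,"travel":[4.7,-2.5,0],"rot":[0,0,0]},{"fingers":0,"travel":[4.6,-2.4,0],"rot":[0,0,0]},{"fingers":0,"travel":[0,0,0],"rot":[0,0,-9]},{"fingers":0,"travel":[0,0,0],"rot":[0,0,-9]},{"fingers":0,"travel":[0,0,0],"rot":[0,0,-9]},{"fingers":0,"travel":[0,0,0],"rot":[0,0,-9]},{"fingers":0,"travel":[0,0,0],"rot":[0,0,-9]},{"fingers":0,"travel":[0,0,0],"rot":[0,0,-9]}]'
python3 -c "
from h import *;where([45,-40,150])"
python3 -m handwheel '[{"fingers":0,"travel":[0,0,0],"rot":[0,-9,0]},{"fingers":0,"travel":[0,0,0],"rot":[0,-9,0]},{"fingers":0,"travel":[0,0,0],"rot":[0,-9,0]},{"fingers":0,"travel":[0,0,0],"rot":[0,-9,0]},{"fingers":0,"travel":[0,0,0],"rot":[0,-9,0]},{"fingers":0,"travel":[0,0,0],"rot":[0,0,0]}]'
python3 -c "
from h import *;where([45,-40,150])"
```

```text
clock: 3.1
tcp_pos: [500.1, 90.7, 422.0]
tool_rot: [-0.0, 0.483, 0.876, -0.0]
ft_force: [-0.3, 0.5, -0.3]
finger_gap: 0.003
finger_force: 0.0
t 3.1 tcp [500.  91. 422.] axle [126.7 -41.  229.7] F [-0.6 -0.   0.2]
q [ 0.33  0.16 -0.7   1.51  0.1   1.51  0.19] rotleft [ -0.1 -45.   -0.1]
travel cm [ 0.14  0.11 11.41]
clock: 3.85
tcp_pos: [499.2, 92.7, 420.6]
tool_rot: [0.334, 0.445, 0.81, -0.186]
ft_force: [0.1, -0.6, 0.1]
finger_gap: 0.007
finger_force: 0.0
t 3.85 tcp [499.  93. 421.] axle [124.1 -40.7 230.2] F [ 0.5 -0.2 -0.3]
q [-0.07  0.16 -0.82  1.76  0.85  1.6  -0.46] rotleft [-0.2 -0.   0.1]
travel cm [7.91 0.11 8.03]
```

```bash
python3 -m handwheel '[{"fingers":0,"travel":[4.2,2,2.5],"rot":[0,0,0]},{"fingers":0,"travel":[4.2,2,2.5],"rot":[0,0,0]},{"fingers":0,"travel":[0,0,0],"rot":[0,0,0]}]'
cat >> h.py <<'E'
def look(name,show=True):
    from bench import arm
    s=arm.sense();i=arm.get_image("wrist");f=np.load("axle.npz");A,o=f["A"],f["o"]
    T=i["tool_from_camera"];P=cloud(i)@T[:3,:3].T+T[:3,3]
    Q=(P@rot(s["tool_rot"]).T+s["tcp_pos"]-o)@A
    cv2.imwrite(f"pics/{name}.png",i["img"][...,::-1]);np.savez(name,Q=Q,**i)
    ok=i["range_z"]>0;r=np.hypot(Q[...,0],Q[...,1]);ph=np.degrees(np.arctan2(Q[...,1],Q[...,0]))%360
    m=ok&(abs(Q[...,2]-18)<5)&(r>35)&(r<75)&(abs(Q[...,0])>14)
    # joint angle from spokes mod 72
    z=np.exp(5j*np.radians(ph[m])).sum();print("spoke phase mod72",np.degrees(np.angle(z))/5%72,abs(z)/max(m.sum(),1),m.sum())
    print(np.histogram(ph[m],72,(0,360))[0])
    h=cv2.cvtColor(i["img"],cv2.COLOR_RGB2HSV).astype(int)
    b=ok&(h[...,0]>15)&(h[...,0]<35)&(h[...,1]>100)&(r<96)&(r>55)&(Q[...,2]>5)&(Q[...,2]<50)
    if b.sum(): print("brass",b.sum(),np.median(Q[b],0),np.degrees(np.arctan2(*np.median(Q[b],0)[[1,0]])))
    return i,Q
E
python3 -c "
from h import *;where();i,Q=look('w1')
m=(abs(Q[...,2]-40)<6)&(abs(Q[...,0])<25)&(abs(Q[...,1])<120);print('bar x',Q[m][:,0].min(),Q[m][:,0].max(),np.median(Q[m],0))"
```

```text
clock: 4.22
tcp_pos: [521.5, 131.5, 324.2]
tool_rot: [0.331, 0.448, 0.809, -0.188]
ft_force: [0.0, -0.3, 1.6]
finger_gap: 0.003
finger_force: 0.0
t 4.225 tcp [521. 131. 324.] axle [ 41.3  -1.1 176.8] F [ 1.3 -0.2  0.9]
q [-0.17  0.34 -0.81  1.81  0.93  1.57 -0.68] rotleft [-0.6 -0.2 -0.1]
spoke phase mod72 70.44915206716263 0.8721812891522829 1747
[ 71   0   0   0   0   0   0   0   0   0   2  36 104 100  44   0   0   0
   0   0   0   0   0   0   0   0  10 126 165 145  24   0   0   0   0   5
   6   0   0   0   0   1 129 165 139  35   1   0   0   0   0   0   0   0
   0   0   0  54  79  12   0   0   0   0   0   0   0   0   6  47 125 116]
brass 40 [-7.31199387e+01 -6.75282963e-02  2.42252921e+01] -179.94708576965692
bar x -9.355409990239636 14.484777431554326 [ 2.27261413  7.51157    41.36455429]
```

View pics/w1.png

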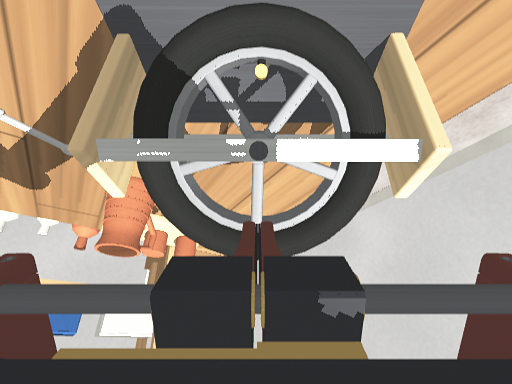

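The wrist view shows the crossbar nut at (259,150), the brass stem end at (261,71) straight below the hub, and a spoke at top under the fingertips at (258,195). The window on the right of the top spoke (seen from the face) is open, so I will enter there.

```bash
python3 -m handwheel '[{"fingers":0,"travel":[-0.5,-1.9,4],"rot":[0.6,0.2,0]},{"fingers":0,"travel":[-0.5,-1.9,4],"rot":[0,0,0]},{"fingers":0,"travel":[0,0,3],"rot":[0,0,0]},{"fingers":0,"travel":[0,0,3],"rot":[0,0,0]},{"fingers":0,"travel":[0,0,2],"rot":[0,0,0]},{"fingers":0,"travel":[0,0,1.2],"rot":[0,0,0]},{"fingers":0,"travel":[0,0,0],"rot":[0,0,0]}]'
python3 -c "
from h import *;where([51,-39,5])"
```

```text
clock: 5.15
tcp_pos: [556.1, 2.3, 213.2]
tool_rot: [0.331, 0.451, 0.807, -0.189]
ft_force: [0.0, -0.3, -0.1]
finger_gap: 0.005
finger_force: 0.0
t 5.15 tcp [556.   2. 213.] axle [ 53.1 -41.1   8.1] F [ 0.2 -0.1 -0.3]
q [ 0.01  0.4  -0.72  2.03  1.11  1.28 -0.75] rotleft [-0.9 -0.2 -0.3]
travel cm [0.21 0.21 0.31]
```

```bash
python3 -m handwheel '[{"fingers":0,"travel":[-0.7,1.3,0.2],"rot":[0.9,0.2,0.3]},{"fingers":0,"travel":[-0.2,0.8,0],"rot":[0,0,0]},{"fingers":0,"travel":[-0.1,0.8,0],"rot":[0,0,0]},{"fingers":0,"travel":[-0.1,0.8,0],"rot":[0,0,0]},{"fingers":0,"travel":[0.1,0.9,0],"rot":[0,0,0]},{"fingers":0,"travel":[0.1,0.8,0],"rot":[0,0,0]}]'
python3 -c "
from h import *;where([60,21,6])"

```

```text
clock: 5.9
tcp_pos: [606.7, 24.1, 217.0]
tool_rot: [0.326, 0.455, 0.805, -0.194]
ft_force: [-3.7, -1.0, -0.2]
finger_gap: 0.011
finger_force: 1.4
t 5.9 tcp [607.  24. 217.] axle [61.8 13.4  4.6] F [-1.  -3.6  0.7]
q [-0.02  0.48 -0.69  1.89  1.12  1.34 -0.7 ] rotleft [-1.8 -0.4 -0.6]
travel cm [ 0.19  0.76 -0.16]
```

```bash
python3 -m handwheel '[{"fingers":0,"travel":[0.2,0.8,-0.1],"rot":[-0.9,-0.2,-0.3]},{"fingers":0,"travel":[0.3,0.8,0],"rot":[-0.9,-0.2,-0.3]},{"fingers":0,"travel":[0.4,0.7,0],"rot":[0,0,0]},{"fingers":0,"travel":[0.5,0.7,0],"rot":[0,0,0]},{"fingers":0,"travel":[0.6,0.6,0],"rot":[0,0,0]},{"fingers":0,"travel":[0.6,0.5,0],"rot":[0,0,0]}]'
python3 -c "
from h import *;where([35,54,6])"

```

```text
clock: 6.65
tcp_pos: [631.4, 62.3, 199.0]
tool_rot: [0.335, 0.445, 0.81, -0.184]
ft_force: [-1.2, -2.1, 2.3]
finger_gap: 0.005
finger_force: 1.1
t 6.65 tcp [631.  62. 199.] axle [35.7 54.7  5.4] F [ 2.4 -2.2  0.8]
q [-0.09  0.56 -0.69  1.83  1.16  1.36 -0.74] rotleft [0. 0. 0.]
travel cm [ 0.07 -0.07 -0.06]
```

```bash
python3 -m handwheel '[{"fingers":0,"travel":[-0.5,-0.6,0],"rot":[0,0,0]},{"fingers":0,"travel":[0,0,-3],"rot":[0,0,0]},{"fingers":0,"travel":[0,0,-5],"rot":[0,0,0]},{"fingers":0,"travel":[0,-3,-5],"rot":[0,0,0]},{"fingers":0,"travel":[-0.5,-3,-3],"rot":[0,0,0]},{"fingers":0,"travel":[-0.5,-3,0],"rot":[0,0,0]},{"fingers":0,"travel":[0,0,0],"rot":[0,0,0]}]'
python3 -c "
from h import *;where([51,-40,5]);look('w2')"

```

```text
clock: 7.52
tcp_pos: [494.1, 96.4, 324.6]
tool_rot: [0.337, 0.445, 0.809, -0.184]
ft_force: [0.9, -0.6, -0.3]
finger_gap: 0.006
finger_force: 0.0
t 7.525 tcp [494.  96. 325.] axle [ 52.1 -43.  166.5] F [ 0.5  0.4 -0.9]
q [-0.11  0.25 -0.82  1.92  0.9   1.5  -0.66] rotleft [ 0.2  0.1 -0. ]
travel cm [ 0.15  0.25 16.15]
spoke phase mod72 7.68931150618589 0.8858107302965434 1899
[138 131  14   0   0   0   0   0   0   0   0   0   0  22  68   5   0   0
   0   0   0   0   0   0   0   0   0   0  15 154 181 150  24   0   0   0
   0   0   0   0   0   0   0  12 168 180 123  28   1   0   0   0   0   0
   0   0   0   8 122 143  84   6   0   0   0   0   0   0   0   0  19 103]
brass 74 [-13.27568106 -82.68352673  30.23546719] -99.12156839329245
```

```bash
python3 -m handwheel '[{"fingers":0,"travel":[0,0.3,5],"rot":[0,0,0]},{"fingers":0,"travel":[0,0.3,4],"rot":[0,0,0]},{"fingers":0,"travel":[0,0,3],"rot":[0,0,0]},{"fingers":0,"travel":[0,0,2],"rot":[0,0,0]},{"fingers":0,"travel":[0,0,2],"rot":[0,0,0]},{"fingers":0,"travel":[-0.5,1.0,0.1],"rot":[0,0,0]},{"fingers":0,"travel":[-0.4,1.2,0],"rot":[0,0,0]},{"fingers":0,"travel":[-0.2,0.8,0],"rot":[0,0,0]},{"fingers":0,"travel":[0,0.8,0],"rot":[0,0,0]},{"fingers":0,"travel":[0.1,0.9,0],"rot":[0,0,0]},{"fingers":0,"travel":[0.1,0.8,0],"rot":[0,0,0]}]'
python3 -c "
from h import *;where([60,21,6])"

```

```text
clock: 8.95
tcp_pos: [611.6, 28.5, 215.9]
tool_rot: [0.336, 0.445, 0.809, -0.184]
ft_force: [-2.6, -2.2, -0.1]
finger_gap: 0.004
finger_force: 1.3
t 8.95 tcp [612.  28. 216.] axle [60.3 19.9  4.6] F [ 0.3 -3.4 -0.4]
q [-0.03  0.48 -0.69  1.9   1.14  1.31 -0.71] rotleft [ 0.  0. -0.]
travel cm [ 0.03  0.11 -0.14]
```

```bash
python3 -m handwheel '[{"fingers":0,"travel":[0.3,0.8,-0.1],"rot":[0,0,0]},{"fingers":0,"travel":[0.4,0.7,0],"rot":[0,0,0]},{"fingers":0,"travel":[0.5,0.7,0],"rot":[0,0,0]},{"fingers":0,"travel":[0.6,0.6,0],"rot":[0,0,0]},{"fingers":0,"travel":[0.6,0.5,0],"rot":[0,0,0]},{"fingers":0,"travel":[-0.5,-0.6,0],"rot":[0,0,0]},{"fingers":0,"travel":[0,0,-3],"rot":[0,0,0]},{"fingers":0,"travel":[0,0,-5],"rot":[0,0,0]},{"fingers":0,"travel":[2,-2,-5],"rot":[0,0,0]},{"fingers":0,"travel":[2,-2,-3],"rot":[0,0,0]},{"fingers":0,"travel":[0,0,0],"rot":[0,0,0]}]'
python3 -c "
from h import *;where([-40,35,5]);look('w3')"

```

```text
clock: 10.32
tcp_pos: [515.1, 155.3, 289.1]
tool_rot: [0.336, 0.443, 0.811, -0.182]
ft_force: [0.9, -0.7, 0.1]
finger_gap: 0.006
finger_force: 0.0
t 10.325 tcp [515. 155. 289.] axle [ -0.2   6.3 168.6] F [ 0.8  0.4 -0.6]
q [-0.24  0.39 -0.8   1.84  0.95  1.55 -0.77] rotleft [ 0.4 -0.1  0.1]
travel cm [ 3.96  2.77 16.38]
spoke phase mod72 8.530355567796347 0.9088180505826949 1262
[ 35  43  15   0   0   0   0   0   0   0   0   0   0   0   4   0   0   0
   0   0   0   0   0   0   0   0   0   0  17 138 153 121  12   0   0   0
   0   0   0   0   0   0   0  29 157 154  93  14   0   0   0   0   0   0
   0   0   0   2  74  99  52   2   0   0   0   0   0   0   0   0  13  35]
brass 145 [ 69.44346351 -41.59691814  29.98029064] -30.92178083626637
```

View pics/w3.png

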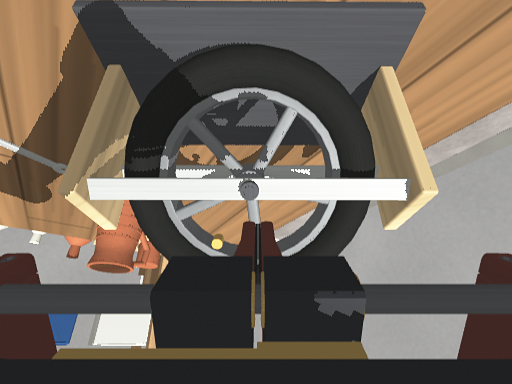

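The picture shows the stem at (217,243), about 31 degrees short of the top. The lower spokes at (295,125) and (210,135) are free. I will push the lower-left one from the window at the bottom.

```bash
python3 -m handwheel '[{"fingers":0,"travel":[3,-0.5,3],"rot":[0,0,0]},{"fingers":0,"travel":[3,-0.6,4],"rot":[0,0,0]},{"fingers":0,"travel":[0,0,4],"rot":[0,0,0]},{"fingers":0,"travel":[0,0,3],"rot":[0,0,0]},{"fingers":0,"travel":[0,0,2.2],"rot":[0,0,0]},{"fingers":0,"travel":[0,0,0],"rot":[0,0,0]}]'
python3 -c "
from h import *;where([-60,-13,5])"

```

```text
clock: 11.12
tcp_pos: [546.1, 83.6, 129.7]
tool_rot: [0.335, 0.446, 0.809, -0.186]
ft_force: [-0.6, 0.0, 0.3]
finger_gap: 0.006
finger_force: 0.0
t 11.125 tcp [546.  84. 130.] axle [-58.3  -5.9   1.4] F [-0.  -0.5  0.4]
q [-0.19  0.59 -0.69  2.02  1.17  1.33 -1.  ] rotleft [-0.2  0.  -0. ]
travel cm [ 0.17 -0.71 -0.36]
```

```bash
python3 -m handwheel '[{"fingers":0,"travel":[0.2,-0.7,-0.3],"rot":[0,0,0]},{"fingers":0,"travel":[0,-0.8,0],"rot":[0,0,0]},{"fingers":0,"travel":[-0.3,-0.6,0],"rot":[0,0,0]},{"fingers":0,"travel":[-0.4,-0.6,0],"rot":[0,0,0]},{"fingers":0,"travel":[-0.4,-0.6,0],"rot":[0,0,0]},{"fingers":0,"travel":[-0.4,-0.4,0],"rot":[0,0,0]},{"fingers":0,"travel":[0,0,0],"rot":[0,0,0]}]'
python3 -c "
from h import *;where([-37,-50,4]);look('w4')"

```

```text
clock: 12.0
tcp_pos: [518.2, 58.6, 142.4]
tool_rot: [0.336, 0.446, 0.809, -0.185]
ft_force: [0.4, 0.0, 0.0]
finger_gap: 0.004
finger_force: 0.0
t 12.0 tcp [518.  59. 142.] axle [-45.  -42.9   6. ] F [ 0.2  0.3 -0.1]
q [-0.16  0.52 -0.71  2.1   1.15  1.3  -1.01] rotleft [-0.1  0.1 -0. ]
travel cm [-0.8  -0.71  0.2 ]
spoke phase mod72 28.66937866473798 0.7455849900800204 1634
[  0   0   0   0   0   0   0   0   0   0   0   0   0   0   0   0   0   0
   0   0   2   0   0   0   0   0   0   0   0   0   0   0   4 319 501 486
 111   1   0   0   0   0  42  85  57   0   0  16  10   0   0   0   0   0
   0   0   0   0   0   0   0   0   0   0   0   0   0   0   0   0   0   0]
```

```bash
python3 -m handwheel '[{"fingers":0,"travel":[-0.2,-0.2,0],"rot":[0,0,0]},{"fingers":0,"travel":[-0.2,-0.2,0],"rot":[0,0,0]},{"fingers":0,"travel":[-0.2,-0.2,0],"rot":[0,0,0]},{"fingers":0,"travel":[-0.1,0,0],"rot":[0,0,0]},{"fingers":0,"travel":[0.6,0.7,0],"rot":[0,0,0]},{"fingers":0,"travel":[0,0,-3],"rot":[0,0,0]},{"fingers":0,"travel":[0,0,-5],"rot":[0,0,0]},{"fingers":0,"travel":[0,3,-5],"rot":[0,0,0]},{"fingers":0,"travel":[0,1.5,-3],"rot":[0,0,0]},{"fingers":0,"travel":[0,0,0],"rot":[0,0,0]}]'
python3 -c "
from h import *;where([-37,-50,4]);look('w5')"

```

```text
clock: 13.3
tcp_pos: [497.3, 181.8, 256.6]
tool_rot: [0.335, 0.445, 0.81, -0.183]
ft_force: [-1.4, -0.8, -0.0]
finger_gap: 0.005
finger_force: 0.0
t 13.3 tcp [497. 182. 257.] axle [-45.8   5.4 168.2] F [-0.1 -1.6  0. ]
q [-0.31  0.45 -0.8   1.86  0.95  1.56 -0.88] rotleft [ 0.2 -0.1 -0. ]
travel cm [-0.9  -5.59 16.4 ]
spoke phase mod72 33.92153899622902 0.931030086990883 1074
[  0   0   0   0   0   0   0   0   0   0   0   0   0   0   0   0   0   0
   0   0  35 102  12   0   0   0   0   0   0   0   0   0   0   0  79 136
 143  45   3   0   0   0   0   0   0   0   0   0  18 139  98  19   0   0
   0   0   0   0   0   0   0   0  53  91  70  31   0   0   0   0   0   0]
```

View pics/w5.png

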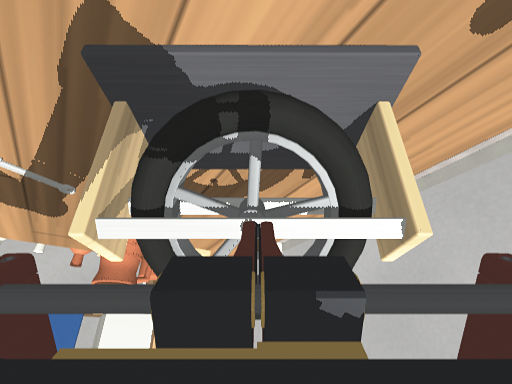

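Spoke 2 now points almost straight down, at (255,165), so the stem should be near the top, hidden by the fingers. I will retreat and check.

```bash
python3 -m handwheel '[{"fingers":0,"travel":[0,0,-5],"rot":[0,0,0]},{"fingers":0,"travel":[-4,0,-4],"rot":[0,0,0]},{"fingers":0,"travel":[-5,0,0],"rot":[0,0,0]},{"fingers":0,"travel":[-5,0,0],"rot":[0,0,0]},{"fingers":0,"travel":[-5,0,0],"rot":[0,0,0]},{"fingers":0,"travel":[0,0,0],"rot":[0,0,0]},{"fingers":0,"travel":[0,0,0],"rot":[0,0,0]}]'
python3 -c "
from h import *;where();look('w6')"

```

```text
clock: 14.22
tcp_pos: [534.5, 118.8, 452.2]
tool_rot: [0.335, 0.445, 0.809, -0.186]
ft_force: [0.0, 1.1, -0.4]
finger_gap: 0.007
finger_force: 0.0
t 14.225 tcp [534. 119. 452.] axle [144.3   3.1 254.8] F [-0.9  0.6  0.4]
q [-0.13  0.23 -0.79  1.62  0.89  1.68 -0.42] rotleft [-0.1  0.   0.1]
spoke phase mod72 32.598638530020246 0.9040816937993666 1307
[  0   0   0  18  75 109 101  12   0   0   0   0   0   0   0   0   0   0
   0   0  43  71   1   0   0   0   0   0   0   0   0   0   0   0  70 111
 110  42   4   0   0   0   0   0   0   0   0   0   5  99  91  25   0   0
   0   0   0   0   0   0   0   0  42 107 115  54   2   0   0   0   0   0]
brass 61 [82.9253585  -8.74051374 30.36925874] -6.0168840548380755
```

View pics/w6.png

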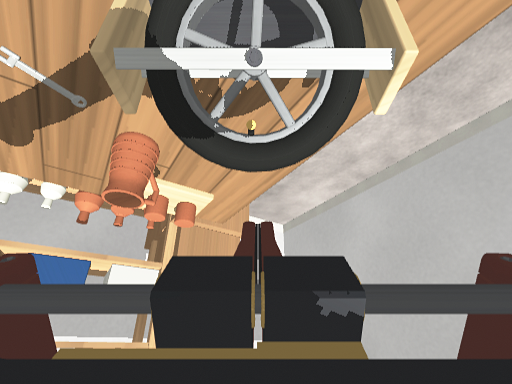

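The view shows the nut at (254,58) and the stem at (251,125), about 3–6 degrees short of the top. I will nudge the wheel another 4 degrees to centre it.

```bash
python3 -m handwheel '[{"fingers":0,"travel":[5,-1.2,0],"rot":[0,0,0]},{"fingers":0,"travel":[5,-1.2,0],"rot":[0,0,0]},{"fingers":0,"travel":[5,-1.2,3],"rot":[0,0,0]},{"fingers":0,"travel":[4.4,0,4],"rot":[0,0,0]},{"fingers":0,"travel":[0,0,5],"rot":[0,0,0]},{"fingers":0,"travel":[0,0,4],"rot":[0,0,0]},{"fingers":0,"travel":[0,0,4],"rot":[0,0,0]},{"fingers":0,"travel":[0,0,3],"rot":[0,0,0]},{"fingers":0,"travel":[0,0,2],"rot":[0,0,0]},{"fingers":0,"travel":[0,0,0],"rot":[0,0,0]}]'
python3 -c "
from h import *;where([-38,-48,4])"

```

```text
clock: 15.52
tcp_pos: [525.0, 66.3, 138.6]
tool_rot: [0.335, 0.445, 0.81, -0.186]
ft_force: [0.3, 0.1, 0.2]
finger_gap: 0.005
finger_force: 0.0
t 15.525 tcp [525.  66. 139.] axle [-49.7 -33.    5.3] F [0.2 0.3 0.1]
q [-0.17  0.54 -0.71  2.08  1.15  1.31 -1.  ] rotleft [-0.1 -0.   0.1]
travel cm [-1.17 -1.51  0.13]
```

```bash
python3 -m handwheel '[{"fingers":0,"travel":[-0.4,-0.6,0],"rot":[0,0,0]},{"fingers":0,"travel":[-0.4,-0.5,0],"rot":[0,0,0]},{"fingers":0,"travel":[-0.4,-0.4,0],"rot":[0,0,0]},{"fingers":0,"travel":[-0.15,-0.15,0],"rot":[0,0,0]},{"fingers":0,"travel":[-0.15,-0.15,0],"rot":[0,0,0]},{"fingers":0,"travel":[-0.05,-0.05,0],"rot":[0,0,0]}]'
python3 -c "
from h import *;where()"
python3 -m handwheel '[{"fingers":0,"travel":[0.7,0.8,0],"rot":[0,0,0]},{"fingers":0,"travel":[0,0,-3],"rot":[0,0,0]},{"fingers":0,"travel":[0,0,-5],"rot":[0,0,0]},{"fingers":0,"travel":[0,1,-5],"rot":[0,0,0]},{"fingers":0,"travel":[0,1,-5],"rot":[0,0,0]},{"fingers":0,"travel":[-5,1,-5],"rot":[0,0,0]},{"fingers":0,"travel":[-5,1,-2],"rot":[0,0,0]},{"fingers":0,"travel":[-5,0,0],"rot":[0,0,0]},{"fingers":0,"travel":[-4,0,0],"rot":[0,0,0]},{"fingers":0,"travel":[0,0,0],"rot":[0,0,0]},{"fingers":0,"travel":[0,0,0],"rot":[0,0,0]}]'
python3 -c "
from h import *;where();look('w7')"

```

```text
clock: 16.27
tcp_pos: [516.1, 47.9, 151.0]
tool_rot: [0.335, 0.445, 0.81, -0.184]
ft_force: [0.3, 2.4, 0.5]
finger_gap: 0.007
finger_force: 1.1
t 16.275 tcp [516.  48. 151.] axle [-33.4 -50.4   6.5] F [-1.   1.6  1.7]
q [-0.13  0.49 -0.71  2.11  1.14  1.29 -0.98] rotleft [ 0. -0.  0.]
clock: 17.65
tcp_pos: [529.7, 113.3, 447.0]
tool_rot: [0.335, 0.445, 0.81, -0.185]
ft_force: [-0.1, -0.1, -0.4]
finger_gap: 0.003
finger_force: 0.0
t 17.65 tcp [530. 113. 447.] axle [142.   -3.9 249.6] F [-0.3 -0.1 -0.3]
q [-0.11  0.22 -0.8   1.65  0.88  1.66 -0.42] rotleft [-0.1 -0.   0.1]
spoke phase mod72 37.477628170196354 0.9021748273711391 1363
[  0   0   0   0  18  73 112 109  15   0   0   0   0   0   0   0   0   0
   0   0  32  99 108  13   0   0   0   0   0   0   0   0   0   0   0  61
 103 120  56   7   0   0   0   0   0   0   0   0   0   1  75  42   0   0
   0   0   0   0   0   0   0   0   1  43 106 113  55   1   0   0   0   0]
brass 21 [86.7489366  -0.60549344 30.39255521] -0.39990870996861616
```

View pics/w7.png

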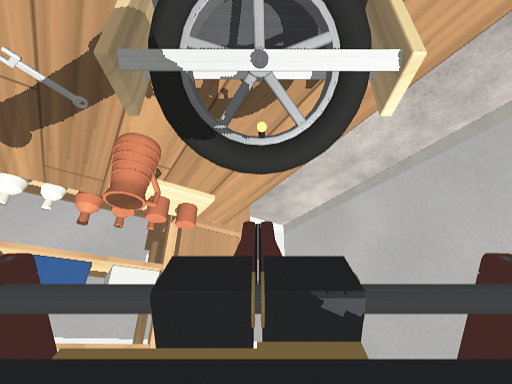

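The stem at (262,127) is directly in line with the nut at (260,58). Both measurements put it within about 1.5 degrees of the top, and the hand is clear, so I will hand in.

```bash
python3 -c "
from bench import arm;print(arm.hand_in())"
```

```text
the job is handed in; nothing more can be done
None
```

The job is handed in: the valve stem measured within about 1.5 degrees of twelve o'clock after four gentle spoke pushes, and the hand is clear of the wheel; the hand-in returned no verdict.

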